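# Shim up the miso jar stand

## Task

Take the wooden wedge by its upright grip block and push its thin end straight in, flat on the table, under the middle of the jar stand's front edge (the long edge opposite the hinges, facing the robot) until that edge just lifts off its rails, by about 5 mm. Lift it with the wedge alone: do not touch the stand or the jar on it with the robot, and leave the other things alone. Finish while still holding the wedge in place, so that the edge stays up while I pack the rails; do not let go.

Things in the scene. Friction and masses are not known exactly. Their poses are not given: they have to be found in the camera images.
- stand: Dark-wood base frame of the jar stand, fixed to the table: two side rails 12 high, 22 wide, 156 mm apart inside; back cross bar begins 144 mm behind the front edge; open from the front. Origin: on the table under the middle of the platform's front edge; x runs inwards from that edge to the hinges (the direction to push; away from the robot within 0.35 rad), y along the edge, z up.
- platform (a joint): Hinge of the platform, rad: 0 = lying on the rails, growing as its front edge rises. The hinge is 170 mm behind the front edge, so 0.029 rad is a 5 mm lift. It falls back by its own weight; the edge weighs about 4 to 8 N on the wedge, and pushing the wedge in takes roughly 5 to 15 N.
- platform_edge (a point): The platform is a wooden board 200 wide, 170 deep, 14 thick, lying on the rails (underside 12 mm, top 26 mm above the table). This point is the middle of the lower corner line of its front edge; it rises with the board.
- wedge: Loose light-wood wedge, about 110 g: grip block 36 long (x), 30 wide (y), 55 high, and before it a ramp 40 wide, 110 long, falling evenly 1 in 4 from 30.5 high at x = 18 mm to 3 high at the tip, x = 128 mm; flat underside. Origin: centre of the block's underside; x to the tip, z up. The ramp meets the board with its tip 36 mm behind the front edge; about 56 mm in gives 5 mm of lift.
- wedge_tip (a point): Middle of the thin end of the wedge, on its underside, 128 mm in front of the wedge's origin.
- jar: Glass clamp jar of miso with a wire bail, 80 in diameter, 125 high, about 0.8 kg, standing loose on the platform, its middle 100 to 120 mm behind the front edge. Origin: centre of its underside; z up. Must stay standing where it is.
- offcut: Bystander: plain flat wooden block without slope, 100 x 45 x 22 high, loose. Origin: centre of its underside, x along its length. Leave alone.
- small_jar: Bystander: small clamp jar 68 in diameter, 90 high, loose. Origin: centre of its underside. Leave alone.
- squash: Bystander: small dark-green squash 84 in diameter, about 70 high with its stem, loose. Origin: centre of its underside. Leave alone.
Mind the look-alikes: they are no part of the job. Leave any yellow look-alike of the wedge alone. Leave any purple look-alike of the jar alone.

How it is judged (in metres and radians):
At the end, for the whole second after the job is handed in: Front edge 2.5 to 9 mm off its rails, still; the gripped wedge carries it, flat on the table, within 0.2 rad of square, tip over 30 mm in and within 35 mm of the middle; robot touches neither stand nor jar; jar upright; jar and bystanders within 20 mm of their starts (value of joint platform between 0.0147 and 0.053 rad and velocity of joint platform between -0.03 and 0.03 rad/s and contact force between wedge and stand above 1 N and contact force between the fingers and wedge above 2 N and not (contact force between any of the arm, the fingers and stand above 0.5 N) and not (contact force between any of the arm, the fingers and jar above 0.5 N) and angle between wedge's own z axis and vertical below 0.08 rad and height (world z) of wedge below 0.008 m and linear speed of wedge below 0.01 m/s and angle between the x axis of wedge and the x axis of stand, either way round below 0.2 rad and x of wedge_tip in the frame of stand above 0.03 m and y of wedge_tip in the frame of stand between -0.035 and 0.035 m and angle between jar's own z axis and vertical below 0.1 rad and distance of each of jar, offcut, small_jar, squash from where it was at the start of the episode below 0.02 m); the arm keeps its last pose, push and grip.
It fails at once if the robot itself pushes on the jar stand or the jar (contact force between any of the arm, the fingers and stand above 1 N or contact force between any of the arm, the fingers and jar above 1 N).
It fails at once if the platform is lifted far off its rails (over 15 mm) (value of joint platform above 0.088 rad).
It fails at once if the jar on the platform tips (angle between jar's own z axis and vertical above 0.3 rad).
It fails at once if a bystander is shoved away (distance of any of offcut, small_jar, squash from where it was at the start of the episode above 0.03 m).
It also fails if it takes over 42 s, if anything falls off the work surface, if the arm or the gripper's body presses on something with over 40 N, if the wrist force passes 120 N, or if a joint passes its speed limit or range.

## Robot

A 6-joint arm with a two-finger parallel gripper is mounted at the origin on the work surface. World frame = base frame: x ahead of the robot, y to its left, z up, the work surface at z = 0. Lengths are in m, angles in degrees, forces in N, time in s.
With the tool pointing down it reaches from about 0.35 to 0.875 m from the base axis. Payload 4.2 kg.
Tool frame: the origin (TCP) lies on the front face of the gripper's body, between the roots of the fingers; the fingertips stand 70 mm ahead of it and the grasp point (between the pads) lies 51 mm ahead of it; z points along the fingers, y is the line along which they close (so a half turn about z gives the same grasp; the last joint's range is limited). The gripper opens to 87 mm and grips with 3 to 60 N. Pads are 19 mm wide; open, the fingers measure 117 mm over their backs; the gripper's body (75 mm by 190 mm) begins 51 mm behind the grasp point.
Start: joints at [81.91, 22.042, 0.453, 0, -68.411, -14.817], TCP at [0.243, 0.576, 0.292] pointing down, gripper open.
Joint ranges: [-179.83, 179.83], [-69.29, 118.12], [-61.27, 80.66], [-181.25, 117.63], [-171.15, -9.14], [-177.46, 177.46]. Speed limits (degrees/s): [159.86, 159.86, 180, 180, 180, 180].

## Interface

Orientations are given as a 3x3 rotation matrix whose columns are the frame's x, y, z axes.
In Python, from station import r gives the robot as it stands.
- The arm moves only by the shell command python3 -m pendant 'ROWS' [OPENING]. ROWS is JSON, a list of rows, each a list of 2 entries, a list of its own where there are three numbers: the shift along the tool's x, y, z in mm, then the turn, a rotation vector about the tool's x, y, z in rad. A call has 1 to 10 rows; each row is the pose to reach, as a shift and turn from the pose commanded when the call began, along the tool's axes at that moment; what a row does not reach only later rows make up. A row lasts 1/10 s, in which the tool goes at most 50 mm and 8.59 degrees, less where a joint would pass 70% of its speed; a pose out of reach is approached as far as the arm can. A call with a gripper value outside its range is refused whole. OPENING is the opening, from 0 (shut) to 1 (fully open), set as the call begins (- or left out, the last holds). The fingers move at their own pace and stop on an object; the grip force is fixed at half the most. Time passes only in rows, so rows that repeat a pose let the fingers close. It gives the time, the measured TCP pose, the force, the opening and the grip force at its end, in the units of the state.
- r.sense(): the state, without advancing time (a new reading comes with each control period).
- r.capture(name): name is "scene" or "top" or "wrist"; returns a dict with "frame" (400x640x3 uint8, red, green, blue), "vertical_fov" (degrees; the focal length in pixels is half the picture's height over the tangent of half this angle, whatever the lens; pixels are square), "cx", "cy" (the principal point, pixels), "rvec" (rotation vector, rad) and "tvec" (3), from world to camera coordinates, as OpenCV has them. Camera axes: x right, y down, z forward; pixel columns grow to the right and rows downward; lengths in m; the calibration is good to about 2 mm. A picture is of the moment at which its call begins. There is no depth.
- r.finish_job(): hands the job in; it is judged then, once.
The state is a dict: "time_s": time; "joints": joint angles; "joint_velocities": joint speeds; "effort": joint torques, N m; "tcp_pos": TCP position; "ee_rot": TCP orientation; "wrist_force": force on the tool from outside, world axes, zero at the start; "moment": the same for the moment, N m; "gripper_width": opening from 0.0 (shut) to 1.0 (fully open); "gripper_force": force on a finger pad.
Only numpy, scipy, OpenCV 4.12 (cv2) and the standard library are available. Lean on these libraries where they do the work, as an engineer would, in place of code of your own. Each camera call takes 0.05 s, during which the arm holds its last target. There are 200 camera calls.

## Working session

There is one attempt and no reset: what is moved stays moved. The work goes in short steps, Python scripts to look and compute and a shell command to move; the robot and the scene stay as the last step left them, time stands still between calls to the robot, and variables do not carry over. Pictures are saved under pics/ and viewed, at most 10 in all, crops included, and the job is handed in when it is done.

```bash
mkdir -p pics; cat > h.py <<'E'
import numpy as np, cv2
from station import r
def cap(n,fn=None):
    c=r.capture(n); 
    if fn: cv2.imwrite('pics/'+fn,c['frame'][:,:,::-1])
    f=200/np.tan(np.radians(c['vertical_fov'])/2)
    K=np.array([[f,0,c['cx']],[0,f,c['cy']],[0,0,1]])
    R=cv2.Rodrigues(np.array(c['rvec'],float))[0]; t=np.array(c['tvec'],float).ravel()
    return dict(img=c['frame'],K=K,R=R,t=t)
def ray(c,p):
    d=c['R'].T@np.linalg.inv(c['K'])@np.array([p[0],p[1],1.]); return -c['R'].T@c['t'],d
def onz(c,p,z):
    o,d=ray(c,p); return o+d*(z-o[2])/d[2]
def tri(c1,p1,c2,p2):
    o1,d1=ray(c1,p1);o2,d2=ray(c2,p2)
    s=np.linalg.lstsq(np.c_[d1,-d2],o2-o1,rcond=None)[0]
    a=o1+s[0]*d1;b=o2+s[1]*d2
    return (a+b)/2,np.linalg.norm(a-b)
def proj(c,P):
    q=c['K']@(c['R']@np.array(P,float)+c['t']); return q[:2]/q[2]
E
python3 - <<'E'
from h import *
for n in('scene','top','wrist'):
    c=cap(n,n+'0.png'); print(n,-c['R'].T@c['t'],c['K'][0,0])
print(r.sense())
E
```

```text
scene [ 0.88742949 -0.69056809  0.76701295] 464.01493242451045
top [ 0.32562918 -0.00132015  0.99652264] 403.795138361178
wrist [0.30586831 0.54672885 0.38334751] 335.71996609437457
{'time_s': 0.15, 'joints': array([ 8.19114841e+01,  2.20818615e+01,  3.96683596e-01, -2.04890113e-02,
       -6.84127184e+01, -1.48157201e+01]), 'joint_velocities': array([ 0.01734523, -0.1495444 ,  0.27164675,  0.17617554, -0.07959068,
       -0.01618012]), 'effort': array([ 9.36035394e-04, -3.91052806e+01,  1.87587333e+01,  4.22233969e+00,
        1.23768169e-02, -1.38478017e-04]), 'tcp_pos': array([0.24310081, 0.57540543, 0.29139075]), 'ee_rot': array([[ 9.21105343e-01, -3.89313014e-01, -5.69613221e-04],
       [-3.89313413e-01, -9.21103882e-01, -1.64480533e-03],
       [ 1.15671169e-04,  1.73679704e-03, -9.99998485e-01]]), 'wrist_force': array([-1.12304651, -0.43461652,  0.16584388]), 'moment': array([ 0.02111468, -0.00744733, -0.03453217]), 'gripper_force': 0.0, 'gripper_width': 1.0041038354603513}
```

View pics/scene0.png

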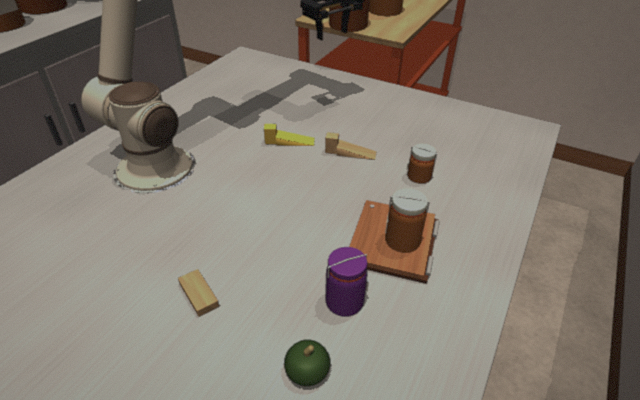

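View pics/top0.png

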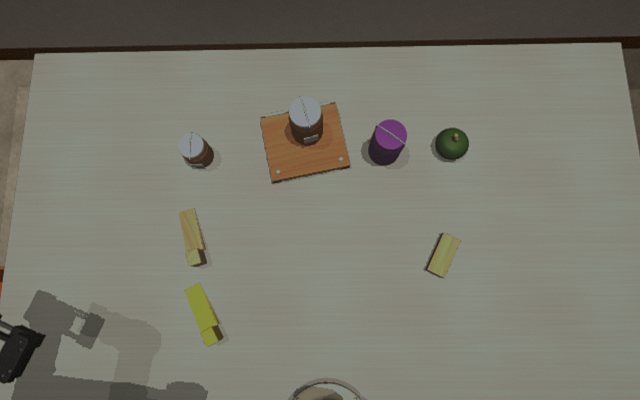

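The top view shows the wooden wedge with its block at (195,257) and tip at (188,210). The yellow look-alike is at (205,315) and the board's front edge runs from (272,181) to (349,158), with the purple jar at (386,145). In the scene view the wedge block is at (332,143) and the tip at (376,155).

```bash
python3 - <<'E'
from h import *
t=cap('top'); s=cap('scene')
# platform corners from mask in top view
def mask(c,lo,hi,box):
    h=cv2.cvtColor(c['img'],cv2.COLOR_RGB2HSV); m=cv2.inRange(h,lo,hi)
    k=np.zeros_like(m);x0,y0,x1,y1=box;k[y0:y1,x0:x1]=m[y0:y1,x0:x1];return k
h=cv2.cvtColor(t['img'],cv2.COLOR_RGB2HSV)
for p in [(290,160),(330,140),(193,230),(195,257),(205,315),(220,230),(386,150)]: print(p,h[p[1],p[0]])
for n,c in(('top',t),('scene',s)):
    h=cv2.cvtColor(c['img'],cv2.COLOR_RGB2HSV)
    print(n)
for n,c,P in(('scene',s,[(332,143),(355,149),(270,135),(360,240),(300,160)]),):
    h=cv2.cvtColor(c['img'],cv2.COLOR_RGB2HSV)
    for p in P: print(p,h[p[1],p[0]])
a=cv2.resize(t['img'][90:280,160:420],(780,570),interpolation=cv2.INTER_CUBIC)
cv2.imwrite('pics/topz.png',a[:,:,::-1])
b=cv2.resize(s['img'][110:290,310:450],(560,720),interpolation=cv2.INTER_CUBIC)[:600]
cv2.imwrite('pics/scz.png',b[:,:,::-1])
print(onz(t,(195,262),0),onz(t,(188,210),0),onz(t,(272,181),.026),onz(t,(349,158),.026),onz(t,(388,160),0))
E
```

```text
(290, 160) [ 15 145 134]
(330, 140) [ 13 147 130]
(193, 230) [ 25  94 135]
(195, 257) [ 31  84 139]
(205, 315) [ 32 153 140]
(220, 230) [ 30  20 137]
(386, 150) [177  65  43]
top
scene
(332, 143) [ 16 114 101]
(355, 149) [ 19 107 158]
(270, 135) [ 21 165 108]
(360, 240) [ 11 142 149]
(300, 160) [ 21  25 163]
[0.37637923 0.32020229 0.        ] [0.506728   0.34479642 0.        ] [0.57299133 0.12951456 0.026     ] [ 0.62985547 -0.06265019  0.026     ] [ 0.63130558 -0.16374278  0.        ]
```

View pics/topz.png

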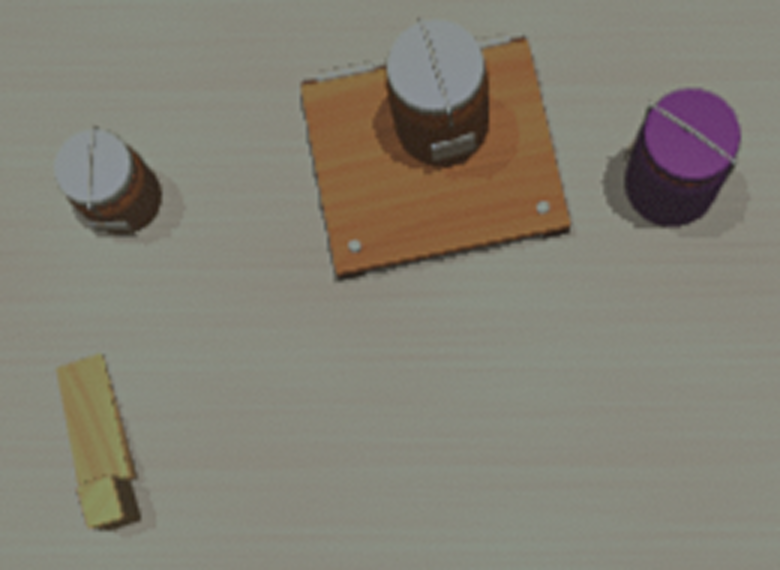

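View pics/scz.png

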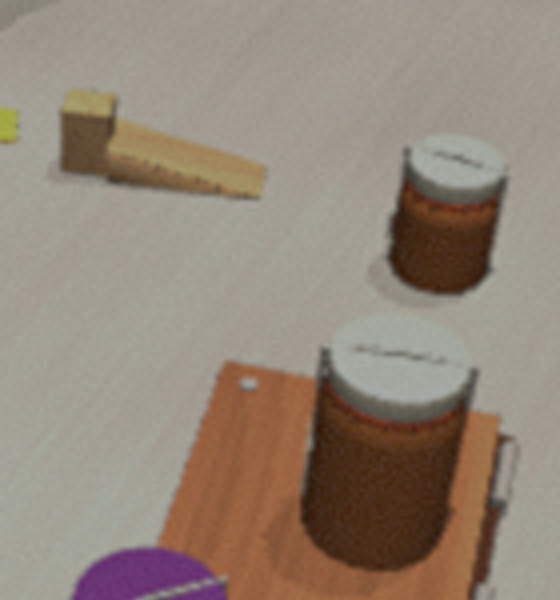

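Zoomed top view: block top corners are at about (80,487), (119,477), (127,518) and (88,526), the tip edge runs (58,367)-(101,355), and the board's front edge runs (335,274)-(570,230). In the scene zoom the block top is at (66,92), (117,95), (110,113) and (62,111), and the board's left front corner is at (224,361).

```bash
python3 - <<'E'
from h import *
t=cap('top'); s=cap('scene')
T=lambda p:(p[0]/3+160-.33,p[1]/3+90-.33); S=lambda p:(p[0]/4+310-.4,p[1]/4+110-.4)
L=[]
for n,a,b in[('b+x+y',(80,487),(117,95)),('b+x-y',(119,477),(110,113)),('b-x-y',(127,518),(62,111)),('b-x+y',(88,526),(66,92)),('tip+y',(58,367),(265,168)),('tip-y',(101,355),(263,194)),('platL',(336,273),(224,361))]:
    P,e=tri(t,T(a),s,S(b)); L.append(P); print(n,P.round(4),round(e,4))
print('block top',np.mean(L[:4],0))
A=onz(t,T((336,273)),.026);B=onz(t,T((570,229)),.026);A2=onz(t,T((302,82)),.026);B2=onz(t,T((527,38)),.026)
print('edge',A,B,np.linalg.norm(A-B),(A+B)/2, 'left edge',A2,B2,np.linalg.norm(A-A2))
c=[onz(t,T(p),.055) for p in[(80,487),(119,477),(127,518),(88,526)]];C=np.mean(c,0)
tip=(onz(t,T((58,367)),.003)+onz(t,T((101,355)),.003))/2
print('block',C,'tip',tip,np.linalg.norm((tip-C)[:2]),np.degrees(np.arctan2(*(tip-C)[1::-1])))
y=B-A;print('stand yaw',np.degrees(np.arctan2(y[0],-y[1])), np.degrees(np.arctan2(*(A2-A)[1::-1])))
print('purple',onz(t,T((668,200)),0),'top',onz(t,T((692,135)),.125))
E
```

```text
b+x+y [0.3987 0.3263 0.0523] 0.004
b+x-y [0.4071 0.2955 0.0569] 0.007
b-x-y [0.3746 0.2881 0.0527] 0.0044
b-x+y [0.3661 0.3169 0.0507] 0.0022
tip+y [5.020e-01 3.675e-01 5.000e-04] 0.0007
tip-y [0.5134 0.3322 0.0025] 0.005
platL [0.5748 0.1309 0.0234] 0.0007
block top [0.38662201 0.30668538 0.05314035]
edge [0.57384592 0.1303492  0.026     ] [ 0.60907796 -0.0638594   0.026     ] 0.19737851045517824 [0.59146194 0.0332449  0.026     ] left edge [0.7425691  0.16204872 0.026     ] [ 0.77951982 -0.03083612  0.026     ] 0.17167519622858943
block [0.38519627 0.30501662 0.055     ] tip [0.50622544 0.34839311 0.003     ] 0.1285674108677002 19.717527860416546
stand yaw 10.282396722819453 10.640622590186101
purple [ 0.64127174 -0.14968387  0.        ] top [ 0.65257637 -0.15105512  0.125     ]
```

```bash
python3 -m pendant '[[[20,16,8],[0,0,-0.07]],[[45,37,18],[0,0,-0.15]],[[73,60,28],[0,0,-0.23]],[[101,83,40],[0,0,-0.31]],[[129,105,50],[0,0,-0.4]],[[157,128,60],[0,0,-0.5]],[[185,151,72],[0,0,-0.58]],[[211,172,82],[0,0,-0.66]],[[230,187,90],[0,0,-0.72]],[[237,193,92],[0,0,-0.743]]]' 1 && python3 - <<'E'
from h import *
c=cap('wrist','w1.png'); s=r.sense(); print(s['tcp_pos'],s['ee_rot'],s['joints'])
E
```

```text
time_s: 1.35
tcp_pos: [0.3867, 0.3033, 0.1994]
ee_rot: [[0.942, 0.336, -0.001], [0.336, -0.942, -0.002], [-0.002, 0.001, -1.0]]
wrist_force: [-1.3, 0.6, -0.2]
gripper_width: 1.0
gripper_force: 0.0
[0.38681215 0.3031086  0.19946458] [[ 0.94206336  0.33543177 -0.00146494]
 [ 0.33542878 -0.94206353 -0.00196133]
 [-0.00203796  0.00135631 -0.999997  ]] [ 5.70540268e+01  1.45757501e+01 -2.54135227e+01 -1.21416617e-02
 -5.01506798e+01  5.25524998e+01]
```

View pics/w1.png

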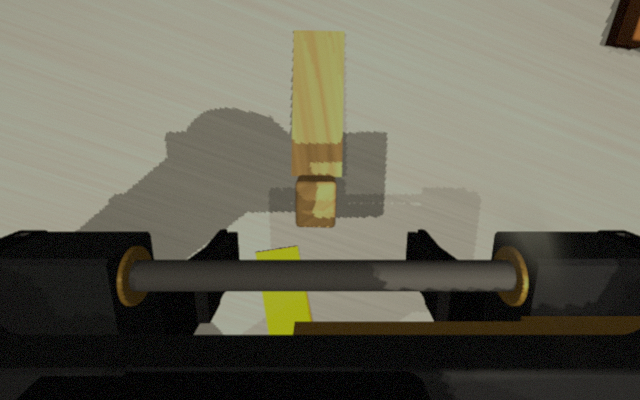

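The wrist view shows the wedge pointing straight up the picture: tip edge (293,31)-(345,32), block at (297-335, 178-227), centred between the fingers. The yellow look-alike is behind it at (285,290).

```bash
python3 - <<'E'
from h import *
c=cap('wrist'); s=r.sense(); R=np.array(s['ee_rot']); p=np.array(s['tcp_pos'])
f=lambda q,z:(R.T@(onz(c,q,z)-p)*1000).round(1)
for n,q,z in[('tipL',(293,31),.003),('tipR',(345,32),.003),('rampL',(291,172),.03),('rampR',(344,172),.03),('bL',(296.5,200),.055),('bR',(335.5,200),.055),('bback',(317,227),.055),('bfront',(317,177),.055),('bfrontlow',(317,177),.0305)]: print(n,f(q,z))
E
```

```text
tipL [126.4 -21.  196.8]
tipR [125.7  19.8 196.9]
rampL [ 19.3 -22.7 169.9]
rampR [ 19.4  19.2 170. ]
bL [  3.2 -16.8 145. ]
bR [  3.2  11.7 145. ]
bback [-17.6  -1.9 145. ]
bfront [ 20.3  -1.8 144.9]
bfrontlow [ 15.4  -2.1 169.5]
```

```bash
python3 -m pendant '[[[0,-2,20],[0,0,0]],[[0,-2,45],[0,0,0]],[[0,-2,70],[0,0,0]],[[0,-2,95],[0,0,0]],[[0,-2,108],[0,0,0]],[[0,-2,113],[0,0,0]],[[0,-2,115],[0,0,0]],[[0,-2,115],[0,0,0]]]' 1 && python3 -m pendant '[[[0,0,0],[0,0,0]],[[0,0,0],[0,0,0]],[[0,0,0],[0,0,0]],[[0,0,0],[0,0,0]],[[0,0,0],[0,0,0]],[[0,0,0],[0,0,0]],[[0,0,0],[0,0,0]],[[0,0,0],[0,0,0]]]' 0
```

```text
time_s: 2.25
tcp_pos: [0.3859, 0.3083, 0.0858]
ee_rot: [[0.942, 0.337, 0.001], [0.337, -0.942, 0.001], [0.001, -0.001, -1.0]]
wrist_force: [-0.1, 0.4, -0.1]
gripper_width: 0.995
gripper_force: 0.0
time_s: 3.05
tcp_pos: [0.3857, 0.3076, 0.0852]
ee_rot: [[0.942, 0.336, -0.0], [0.336, -0.942, -0.0], [-0.0, 0.0, -1.0]]
wrist_force: [-0.4, -0.0, 0.7]
gripper_width: 0.354
gripper_force: 0.1
```

```bash
python3 -m pendant '[[[0,0,0],[0,0,0]],[[0,0,0],[0,0,0]],[[0,0,0],[0,0,0]],[[0,0,-4],[0,0,0]],[[0,0,-9],[0,0,0]],[[0,0,-14],[0,0,0]],[[0,0,-14],[0,0,0]]]' && python3 -m pendant '[[[-4,14,0],[0,0,0.01]],[[-12,43,0],[0,0,0.03]],[[-21,75,0],[0,0,0.05]],[[-30,107,0],[0,0,0.07]],[[-39,139,0],[0,0,0.09]],[[-48,171,0],[0,0,0.11]],[[-58,205,0],[0,0,0.13]],[[-67,237,0],[0,0,0.15]],[[-76,267,0],[0,0,0.16]],[[-82,289,0],[0,0,0.162]]]' && python3 -m pendant '[[[0,0,0],[0,0,0]],[[0,0,0],[0,0,0]],[[0,0,0],[0,0,0]]]' && python3 - <<'E'
from h import *
cap('wrist','w2.png');cap('scene','s2.png')
E
```

```text
time_s: 3.75
tcp_pos: [0.3861, 0.308, 0.1002]
ee_rot: [[0.942, 0.337, 0.001], [0.337, -0.942, 0.002], [0.002, -0.001, -1.0]]
wrist_force: [-0.3, 0.2, -1.1]
gripper_width: 0.344
gripper_force: 30.0
time_s: 4.75
tcp_pos: [0.4045, 0.0053, 0.0991]
ee_rot: [[0.984, 0.178, -0.001], [0.178, -0.984, -0.0], [-0.002, 0.0, -1.0]]
wrist_force: [0.1, 0.9, -0.9]
gripper_width: 0.344
gripper_force: 30.0
time_s: 5.05
tcp_pos: [0.4057, 0.008, 0.0993]
ee_rot: [[0.984, 0.18, 0.0], [0.18, -0.984, 0.0], [0.0, -0.0, -1.0]]
wrist_force: [0.8, 0.2, -0.9]
gripper_width: 0.345
gripper_force: 30.0
```

View pics/w2.png

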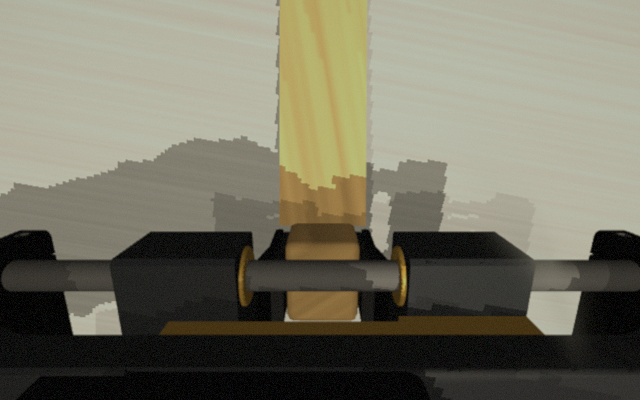

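The wrist view shows the wedge held square, with the block at (322,270) and the ramp centred at column 324. Its tip lies beyond the top of the picture.

```bash
python3 -m pendant '[[[5,2,0],[0,0,0]],[[15,5,0],[0,0,0]],[[25,8,0],[0,0,0]],[[32,9,2],[0,0,0]],[[35,9,6],[0,0,0]],[[35,9,10],[0,0,0]],[[35,9,13],[0,0,0]],[[35,9,14],[0,0,0]],[[35,9,14],[0,0,0]],[[35,9,14],[0,0,0]]]' && python3 - <<'E'
from h import *
t=cap('top');s=cap('scene')
p=proj(t,(.57,.03,.02)).astype(int);q=proj(s,(.57,.03,.02)).astype(int);print(p,q)
a=t['img'][p[1]-45:p[1]+35,p[0]-55:p[0]+55];b=s['img'][q[1]-60:q[1]+60,q[0]-60:q[0]+60]
a=cv2.resize(a,(440,320),interpolation=cv2.INTER_CUBIC);b=cv2.resize(b,(320,320),interpolation=cv2.INTER_CUBIC)
cv2.imwrite('pics/c3.png',np.hstack([a,b])[:,:,::-1])
E
```

```text
time_s: 6.15
tcp_pos: [0.4415, 0.0052, 0.0852]
ee_rot: [[0.984, 0.18, -0.0], [0.18, -0.984, -0.0], [-0.0, 0.0, -1.0]]
wrist_force: [0.3, 0.6, -0.2]
gripper_width: 0.34
gripper_force: 30.0
[312 182] [345 224]
```

View pics/c3.png

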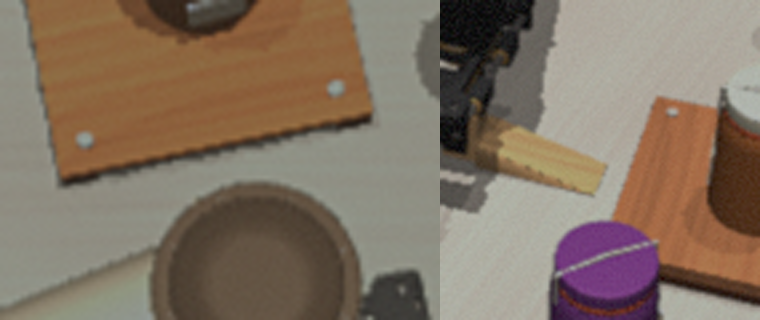

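The left half shows the arm hiding the wedge from the top camera. The right half shows the tip edge at (605,165)-(595,195), just short of the board's front edge running (655,98)-(610,222), and flat on the table.

```bash
python3 - <<'E'
from h import *
s=cap('scene');t=cap('top')
S=lambda x,y:((x-440)/2.667+285-.3,y/2.667+164-.3); T=lambda x,y:(x/4+257-.4,y/4+137-.4)
A=onz(s,S(655,98),.026);B=onz(s,S(612,215),.026);print('edge scene',A,B)
L=onz(t,T(62,178),.026);Rr=onz(t,T(371,118),.026);print('edge top',L,Rr,(L+Rr)/2)
a=onz(s,S(606,166),.003);b=onz(s,S(597,193),.002);tip=(a+b)/2;print('tip',a,b,tip)
x=np.array([.9836,.1805]);y=np.array([-.1805,.9836])
p=np.array(r.sense()['tcp_pos'])[:2];print('kin tip',p+.128*x)
for n,M in(('top',((L+Rr)/2)[:2]),('sc',(A+.1*(B-A)/np.linalg.norm(B-A))[:2])):
    for q in(tip[:2],p+.1285*x): d=q-M;print(n,d@x,d@y)
print(r.sense()['wrist_force'])
E
```

```text
edge scene [0.57650699 0.12593689 0.026     ] [ 0.60720681 -0.02791305  0.026     ]
edge top [0.57273242 0.1292617  0.026     ] [ 0.60883882 -0.06305869  0.026     ] [0.59078562 0.03310151 0.026     ]
tip [0.56730817 0.04460585 0.003     ] [0.57503392 0.01112381 0.002     ] [0.57117105 0.02786483 0.0025    ]
kin tip [0.56771196 0.02839648]
top -0.020238116597590203 -0.0016103679040099302
top -0.02304448986027248 -0.00046306808338543296
sc -0.024497089471458764 0.004489959208893551
sc -0.02730346273414104 0.005637259029518048
[ 0.08440851  0.09301309 -1.55058311]
```

Tip is about 23 mm short of the edge and centred. Pushing in.

```bash
python3 -m pendant '[[[5,0,0],[0,0,0]],[[11,0,0],[0,0,0]],[[17,0,0],[0,0,0]],[[23,0,0],[0,0,0]],[[29,0,0],[0,0,0]],[[35,0,0],[0,0,0]],[[41,0,0],[0,0,0]],[[46,0,0],[0,0,0]],[[50,0,0],[0,0,0]],[[50,0,0],[0,0,0]]]' && python3 -m pendant '[[[2,0,0],[0,0,0]],[[4,0,0],[0,0,0]],[[6,0,0],[0,0,0]],[[8,0,0],[0,0,0]],[[10,0,0],[0,0,0]],[[12,0,0],[0,0,0]],[[14,0,0],[0,0,0]],[[16,0,0],[0,0,0]],[[16,0,0],[0,0,0]],[[16,0,0],[0,0,0]]]'
```

```text
time_s: 7.35
tcp_pos: [0.4919, 0.0145, 0.0853]
ee_rot: [[0.984, 0.18, 0.001], [0.18, -0.984, 0.0], [0.001, -0.0, -1.0]]
wrist_force: [0.5, 0.2, -1.1]
gripper_width: 0.345
gripper_force: 30.0
time_s: 8.35
tcp_pos: [0.5037, 0.0162, 0.0854]
ee_rot: [[0.984, 0.18, -0.007], [0.18, -0.984, -0.002], [-0.007, 0.001, -1.0]]
wrist_force: [-8.9, 0.1, 9.2]
gripper_width: 0.345
gripper_force: 30.0
```

```bash
python3 -m pendant '[[[2,0,0],[0,0,0]],[[4,0,0],[0,0,0]],[[6,0,0],[0,0,0]],[[8,0,0],[0,0,0]],[[10,0,0],[0,0,0]],[[12,0,0],[0,0,0]],[[12,0,0],[0,0,0]],[[12,0,0],[0,0,0]]]' && python3 - <<'E'
from h import *
c=cap('scene','s4.png'); a=cv2.imread('pics/s2.png')
b=c['img'][:,:,::-1]; q=(385,230)
z=lambda i:cv2.resize(i[185:275,330:430],(400,360),interpolation=cv2.INTER_CUBIC)
cv2.imwrite('pics/c4.png',np.hstack([z(a),z(b)]))
E
```

```text
time_s: 9.15
tcp_pos: [0.5103, 0.0164, 0.0849]
ee_rot: [[0.984, 0.178, -0.02], [0.178, -0.984, -0.006], [-0.021, 0.002, -1.0]]
wrist_force: [-18.3, -3.0, 19.5]
gripper_width: 0.341
gripper_force: 30.0
```

View pics/c4.png

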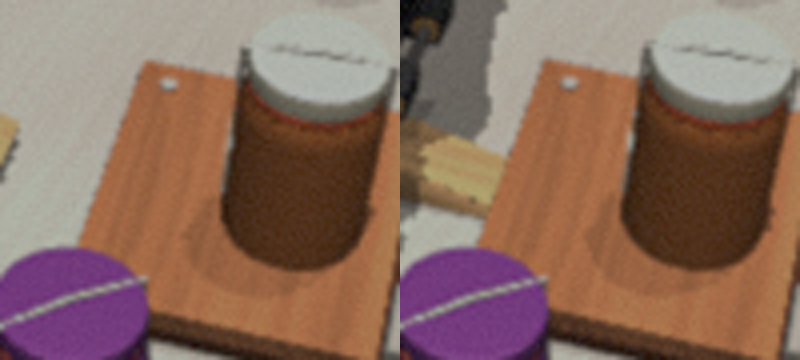

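The comparison shows the wedge entering below the edge at (490,190). The board's corner has risen only about half a pixel, and the force readings suggest the arm's give is pressing the nose into the table. I'll pitch the nose up a little to unload it.

```bash
python3 -m pendant '[[[0,0,-0.5],[0,0.008,0]],[[0,0,-1],[0,0.014,0]],[[0,0,-1],[0,0.02,0]],[[0,0,-1],[0,0.02,0]],[[0,0,-1],[0,0.02,0]],[[0,0,-1],[0,0.02,0]]]'
```

```text
time_s: 9.8
tcp_pos: [0.5101, 0.0164, 0.0848]
ee_rot: [[0.984, 0.178, -0.002], [0.178, -0.984, -0.003], [-0.002, 0.002, -1.0]]
wrist_force: [-15.6, -2.8, 13.1]
gripper_width: 0.341
gripper_force: 30.0
```

```bash
python3 -m pendant '[[[0,0,-0.5],[0,0,0]],[[0,0,-1],[0,0.003,0]],[[0,0,-1.5],[0,0.005,0]],[[2,0,-1.5],[0,0.008,0]],[[4,0,-1.5],[0,0.01,0]],[[6,0,-1.5],[0,0.01,0]],[[6,0,-1.5],[0,0.01,0]],[[6,0,-1.5],[0,0.01,0]]]'; python3 - <<'E'
from h import *
a=cv2.cvtColor(cv2.imread('pics/s2.png'),cv2.COLOR_BGR2GRAY).astype(np.float32);b=cv2.cvtColor(cap('scene','s5.png')['img'],cv2.COLOR_RGB2GRAY).astype(np.float32)
for n,(x0,y0,x1,y1) in dict(left=(352,192,384,215),lid=(388,185,430,215),purple=(328,265,365,310)).items():
    print(n,cv2.phaseCorrelate(a[y0:y1,x0:x1].copy(),b[y0:y1,x0:x1].copy(),cv2.createHanningWindow((x1-x0,y1-y0),cv2.CV_32F)))
c=cap('scene');P=np.array([.585,.12,.026])
for h in(.003,.005):print(proj(c,P+[-.0005,0,h])-proj(c,P))
J=np.array([.70,.05,.151]);print('lid',proj(c,J+[-.0044,0,.0018])-proj(c,J))
E
```

```text
time_s: 10.6
tcp_pos: [0.519, 0.0186, 0.085]
ee_rot: [[0.984, 0.178, 0.015], [0.178, -0.984, 0.002], [0.015, 0.001, -1.0]]
wrist_force: [-5.2, -2.0, -5.6]
gripper_width: 0.344
gripper_force: 30.0
left ((0.19844877872853672, -0.8642495433271176), 0.9595652980109056)
lid ((1.8532192047643896, -0.18319777023599393), 1.0575923806649667)
purple ((0.2323788550111594, 0.566447410076929), 0.9684477615356445)
[-0.09299659 -0.99469064]
[-0.03024612 -1.61594517]
lid [-1.88097044 -1.32790503]
```

```bash
python3 -m pendant '[[[0,0,0],[0,-0.004,0]],[[0,0,0],[0,-0.008,0]],[[0,0,0],[0,-0.012,0]],[[0,0,0],[0,-0.012,0]],[[0,0,0],[0,-0.012,0]],[[0,0,0],[0,-0.012,0]]]'; python3 - <<'E'
from h import *
cap('wrist','w5.png');s=cap('scene','s6.png')
a=cv2.cvtColor(cv2.imread('pics/s2.png'),cv2.COLOR_BGR2GRAY).astype(np.float32);b=cv2.cvtColor(s['img'],cv2.COLOR_RGB2GRAY).astype(np.float32)
for n,(x0,y0,x1,y1) in dict(left=(352,196,384,212),left2=(358,197,378,225),small=(410,145,436,180),hinge=(425,255,440,280)).items():
    I=np.eye(2,3,dtype=np.float32)
    try: e,M=cv2.findTransformECC(a[y0:y1,x0:x1].copy(),b[y0-6:y1+6,x0-6:x1+6].copy(),np.float32([[1,0,6],[0,1,6]]),cv2.MOTION_TRANSLATION);print(n,M[:,2]-6,e)
    except cv2.error as x: print(n,'fail')
E
```

```text
time_s: 11.3
tcp_pos: [0.5197, 0.0188, 0.0855]
ee_rot: [[0.984, 0.178, 0.005], [0.178, -0.984, 0.0], [0.005, 0.001, -1.0]]
wrist_force: [-5.7, -1.3, -4.0]
gripper_width: 0.344
gripper_force: 30.0
left [ 1.4458256 -0.7703781] 0.9488276422305824
left2 [ 0.32373476 -1.0679212 ] 0.9967633680783927
small [ 0.02702522 -0.08457756] 0.996242465301182
hinge [0.14151955 0.03050375] 0.9955237031091989
```

View pics/w5.png

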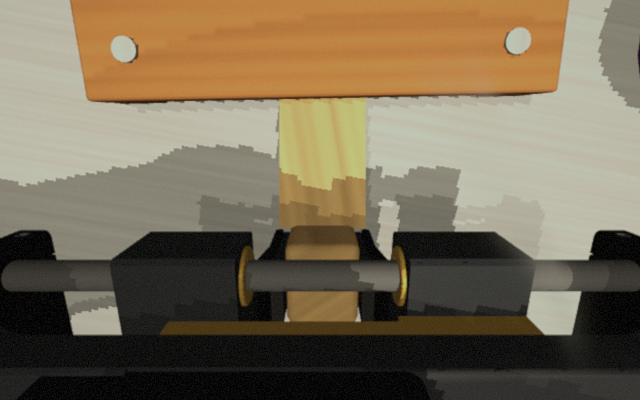

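The wrist view shows the board's front edge from (88,100) to (557,91), square to the wedge and nearly centred. The ramp enters at (279-367, 98), with the block at (322,270).

```bash
python3 - <<'E'
from h import *
c=cap('wrist');s=r.sense();R=np.array(s['ee_rot']);p=np.array(s['tcp_pos'])
for z in(.026,.029,.031,.033):
    A=onz(c,(88,100),z);B=onz(c,(557,91),z);print(z,np.linalg.norm(A-B),(R.T@((A+B)/2-p)*1000).round(1))
for z in(.013,.015,.017): print('ramp',z,(R.T@(onz(c,(323,99),z)-p)*1000).round(1),(R.T@(onz(c,(279,99),z)-onz(c,(367,99),z))*1000).round(1))
for z in (.055,):print('block',(R.T@(onz(c,(322,226),z)-p)*1000).round(1))
d=cap('scene');P=np.array([.583,.12,.026])
for h in(.003,.004,.005):print(h,proj(d,P+[-.0005,0,h])-proj(d,P))
E
```

```text
0.026 0.2030647659144895 [73.7  0.9 59.9]
0.029 0.1990547020745549 [73.6  0.9 56.9]
0.031 0.1963813261812652 [73.5  0.9 54.9]
0.033 0.1937079502879755 [73.4  0.9 52.9]
ramp 0.013 [72.6  1.4 72.9] [  0.  -41.5  -0. ]
ramp 0.015 [72.6  1.4 70.9] [  0. -41.  -0.]
ramp 0.017 [72.5  1.4 68.9] [  0.  -40.5  -0. ]
block [24.4  1.  30.6]
0.003 [-0.09412099 -0.99449059]
0.004 [-0.06321661 -1.30489754]
0.005 [-0.03227642 -1.61566424]
```

```bash
python3 -m pendant '[[[1,0,0],[0,-0.002,0]],[[2,0,0],[0,-0.003,0]],[[3,0,0],[0,-0.003,0]],[[4,0,0],[0,-0.003,0]],[[5,0,0],[0,-0.003,0]],[[5,0,0],[0,-0.003,0]],[[5,0,0],[0,-0.003,0]],[[5,0,0],[0,-0.003,0]],[[5,0,0],[0,-0.003,0]]]'; python3 - <<'E'
from h import *
c=cap('wrist');cv2.imwrite('pics/w7.png',c['img'][:,:,::-1]);s=cap('scene','s7.png')
a=cv2.cvtColor(cv2.imread('pics/s2.png'),cv2.COLOR_BGR2GRAY).astype(np.float32);b=cv2.cvtColor(s['img'],cv2.COLOR_RGB2GRAY).astype(np.float32)
for n,(x0,y0,x1,y1) in dict(left2=(358,197,378,225),small=(410,145,436,180),hinge=(425,255,440,280)).items():
    e,M=cv2.findTransformECC(a[y0:y1,x0:x1].copy(),b[y0-6:y1+6,x0-6:x1+6].copy(),np.float32([[1,0,6],[0,1,6]]),cv2.MOTION_TRANSLATION);print(n,M[:,2]-6,e)
q=r.sense();print(q['tcp_pos'],q['wrist_force'],q['joint_velocities'].round(2))
z=lambda i:cv2.resize(i[185:285,320:440],(480,400),interpolation=cv2.INTER_CUBIC)
E
```

```text
time_s: 12.4
tcp_pos: [0.524, 0.0195, 0.0856]
ee_rot: [[0.984, 0.178, 0.001], [0.178, -0.984, -0.001], [0.001, 0.001, -1.0]]
wrist_force: [-7.5, -1.7, -1.1]
gripper_width: 0.343
gripper_force: 30.0
left2 [ 0.4170928 -1.4162755] 0.99651290776165
small [ 0.01269865 -0.08415985] 0.9962235492870697
hinge [0.14977455 0.03414536] 0.9949832861341836
[0.52395427 0.01950769 0.08564101] [-8.80338778 -0.81798813 -2.19678744] [ 0.01  0.07 -0.04 -0.   -0.   -0.07]
```

View pics/s7.png

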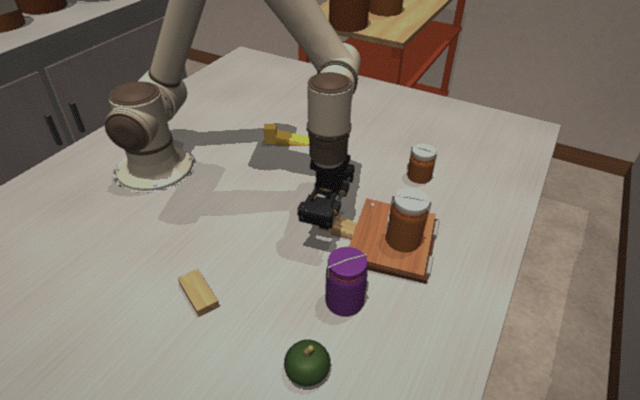

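The scene view shows the wedge held flat under the board's front edge at (350,228). The jar stands upright at (405,220), the bystanders are where they were, and the board's corner has risen about 1.4 px, roughly 4.5 to 5 mm. Letting it settle, then handing in.

```bash
python3 -m pendant '[[[0,0,0],[0,0,0]],[[0,0,0],[0,0,0]],[[0,0,0],[0,0,0]],[[0,0,0],[0,0,0]],[[0,0,0],[0,0,0]]]' && python3 -c "
from station import r
print(r.finish_job())"
```

```text
time_s: 13.0
tcp_pos: [0.524, 0.0195, 0.0856]
ee_rot: [[0.984, 0.178, 0.001], [0.178, -0.984, -0.001], [0.001, 0.001, -1.0]]
wrist_force: [-8.0, -1.5, -1.9]
gripper_width: 0.342
gripper_force: 30.0
the job is handed in; nothing more can be done
None
```

I handed the job in at 13 s: the stand's front edge is up about 5 mm by my camera estimate, held on the gripped wedge, which is flat and square under the middle of the edge; the hand-in gave no verdict.

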